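# Thread lens spacers onto a sprung arbor by size

## Robot

A 6-joint arm with a two-finger parallel gripper is mounted at the origin on a cart in front of the work surface, level with it; the furniture and walls round the work are solid. World frame = base frame: x ahead of the robot, y to its left, z up, the work surface at z = 0. Lengths are in mm, angles in rad, forces in N, time in s.
With the tool pointing down it reaches from about 375 to 750 mm from the base axis. Payload 9 kg.
Tool frame: the origin (TCP) lies on the centre line of the jaws, within the pads' length; the fingertips stand 11 mm ahead of it and the grasp point (between the pads) lies 8 mm behind it; z points along the fingers, y is the line along which they close (so a half turn about z gives the same grasp; the last joint's range is limited). The gripper opens to 85 mm and grips with 20 to 120 N. Pads are 22 mm wide; open, the fingers measure 114 mm over their backs; the gripper's body (76 mm by 85 mm) begins 54 mm behind the grasp point. The pads swing forward as they close: fully open they stand 13 mm farther back than shut.
Start: joints at [1.074, 0.104, 0.097, 1.564, 0, 1.353], TCP at [165.126, 576.864, 211.431] pointing down, gripper open.
Joint ranges: [-2.99, 2.99], [-0.84, 1.86], [-1.1, 1.16], [-1.84, 2.11], [-1.51, 1.56], [-3.14, 3.14]. Speed limits (rad/s): [2.22, 2.22, 2.57, 3.14, 3.14, 3.14].

## Interface

Orientations are given as a unit quaternion [w, x, y, z].
In Python, from plant import bot gives the robot as it stands.
- The arm moves only by the tool servo_tool, never from a script. Its argument "motion" is a list that holds one entry, the list of rows, each a list of 6 numbers: the shift along the world's x, y, z as a fraction of full scale, then the turn, a rotation vector about the world's x, y, z as a fraction of full scale. In form: [[[tx, ty, tz, wx, wy, wz], ...]]. A call has exactly 8 rows; each row shifts and turns the commanded pose from where the row before left it; what a row does not reach is not made up. Full scale, the value 1, is 50 mm for a shift and 8 degrees for a turn. A row lasts 1/8 s, in which the tool goes at most 62.5 mm and 10.7 degrees, less where a joint would pass 70% of its speed; a pose out of reach is approached as far as the arm can. A call with a number of a shift or a turn outside -1 to 1 is refused whole. A call with a gripper value outside its range is refused whole. "jaw" is the closure, from -1 (fully open) to 1 (shut), so that 0 is half open, set as the call begins (left out, the last holds). The fingers move at their own pace and stop on an object; the grip force is fixed at half the most. Time passes only in rows, so rows that do not move let the fingers close, or fill a call up. It gives the time, the measured TCP pose, the force, the opening and the grip force at its end, in the units of the state.
- bot.get_obs(): the state, without advancing time (a new reading comes with each control period).
- bot.camera(name): name is "scene" or "side" or "wrist"; returns a dict with "color" (400x640x3 uint8, red, green, blue), "fx", "fy", "cx", "cy" (pixels), "D" ([k1, k2, p1, p2, k3] as OpenCV has them; the pictures are not rectified), "R" (3x3) and "t" (3): a world point X has camera coordinates R X + t; the wrist camera has in their place "hand_eye" (4x4, takes a point from camera to tool coordinates, whose origin is the TCP and whose axes are the flange's). Camera axes: x right, y down, z forward; pixel columns grow to the right and rows downward; lengths in mm; the calibration is good to about 2 mm. A picture is of the moment at which its call begins: read the wrist's pose just before it. There is no depth.
- bot.job_done(): hands the job in; it is judged then, once.
The state is a dict: "t": time; "qpos": joint angles; "dq": joint speeds; "joint_torque": joint torques, N m; "eef_pos": TCP position; "orientation": TCP orientation; "contact_force": force on the tool from outside, world axes, zero at the start; "torque": the same for the moment, N m; "width": finger opening in mm; "grasp_force": force on a finger pad.
Only numpy, scipy, OpenCV 4.12 (cv2) and the standard library are available. Lean on these libraries where they do the work, as an engineer would, in place of code of your own. Each camera call takes 0.05 s, during which the arm holds its last target. There are 200 camera calls.

## Task

Thread the three lens spacer rings onto the upright arbor in order of size: the widest first, then the middle one, the narrowest on top. The arbor's sprung grips hold a ring wherever it is left, so push each one fully home, the first onto the stop collar and each next one flat onto the ring below, with a gentle push: never more than about 25 N. Leave the other things on the bench where they are.

Things in the scene. Friction and masses are not known exactly. Their poses are not given: they have to be found in the camera images.
- wide_center (a point): plain aluminium ring, 58 mm outside diameter, 16 mm thick, bore 17 mm (same in all three), about 100 g, lying flat; the point is its centre, half-way up, z along the bore
- middle_center (a point): plain aluminium ring, 48 mm outside diameter, 12 mm thick, bore 17 mm (same in all three), about 50 g, lying flat; the point is its centre, half-way up, z along the bore
- narrow_center (a point): plain aluminium ring, 38 mm outside diameter, 12 mm thick, bore 17 mm (same in all three), about 30 g, lying flat; the point is its centre, half-way up, z along the bore
- spacer_wide: the same wide ring; origin at the centre of its underside
- spacer_middle: the same middle ring; origin at the centre of its underside
- spacer_narrow: the same narrow ring; origin at the centre of its underside
- stand: fixed round dark steel foot, 90 mm diameter, 10 mm high; origin: centre of its underside. A stop collar (34 mm diameter) is clamped on the arbor; its rubber top, the first ring's seat, is 21 to 33 mm above the bench, not measured: find it by feel. A thin washer on it stands 1 mm proud and goes flat under 1.2 N; the rubber is firm to 15 N and gives 1 mm by 27 N
- arbor: fixed upright 14 mm steel post in the middle of the stand; origin on its axis, 10 mm above the bench, z up. Five pairs of sprung grips along it bulge to 18.2 mm across and give inward: a ring must be pushed down past them with about 3 to 12 N, unevenly, and stays wherever it is let go. On the seat the force rises steeply instead
- arbor_tip (a point): centre of the top of the arbor, 74 mm above the bench; the last 7 mm taper from 14 to 5 mm diameter
- petri_1_center (a point): bystander: clear lidded dish, 60 mm diameter, 16 mm high; its centre
- forceps_center (a point): bystander: steel forceps, 130 mm long, 8 mm high; its centre
- coverglass_box_center (a point): bystander: small pale box, 30 x 50 x 14 mm; its centre
- immersion_oil_center (a point): bystander: small brown bottle with black cap, 23 mm diameter, 58 mm high; its centre
Not all that is in view belongs to the job. What is shaped like the spacer_middle but red is not meant. Leave any brown look-alike of the spacer_narrow alone.

How it is judged:
By the outcome, as a careful person would: the job done as asked, in the order asked, and still so for the second after the job is handed in, with the robot touching nothing.
It also fails if it takes over 72 s, if anything falls off the work surface, if the arm or the gripper's body presses on something with over 40 N, if the wrist force passes 120 N, or if a joint passes its speed limit or range.

## Working session

There is one attempt and no reset: what is moved stays moved. The work goes in short steps, Python scripts to look and compute and a tool call to move; the robot and the scene stay as the last step left them, time stands still between calls to the robot, and variables do not carry over. Pictures are saved under pics/ and viewed, at most 10 in all, crops included, and the job is handed in when it is done.

Besides the shell and the picture viewer there is one more tool, called as name([rows], argument=value, ...), one row to a line, values as JSON. servo_tool: Moves the arm, as the interface text tells. Shift numbers are shares of 50 mm and turn numbers shares of 8 degrees, none past 1 either way. Its arguments: {"type":"object","properties":{"motion":{"type":"array","items":{"type":"array","items":{"type":"array","items":{"type":"number","minimum":-1,"maximum":1}}}},"jaw":{"type":"number"}},"required":["motion"]}

```bash
mkdir -p pics; ls
cat > h.py <<'E'
import numpy as np, cv2, json
from plant import bot
def snap(n,f):
    o=bot.get_obs(); c=bot.camera(n); cv2.imwrite('pics/'+f+'.png',c['color'][:,:,::-1])
    np.savez('pics/'+f+'.npz',eef=o['eef_pos'],q=o['orientation'],**c); return o,c
E
python3 - <<'E'
from h import *
for n in ('scene','side','wrist'):
    o,c=snap(n,n+'0')
print(o)
a=cv2.imread('pics/scene0.png');b=cv2.imread('pics/side0.png')
E
```

```text
pics
{'t': 0.1, 'qpos': array([1.07430706e+00, 1.04644146e-01, 9.65410383e-02, 1.56390656e+00,
       2.77490825e-05, 1.35310375e+00]), 'dq': array([ 1.65760589e-04, -1.59242357e-03,  2.99476925e-03,  2.66227936e-04,
       -5.88116518e-05, -1.27523120e-03]), 'joint_torque': array([ 6.81227961e-03, -5.58205104e+01,  5.04722714e+01,  1.30238946e-02,
       -2.69751363e-04, -3.19295873e-05]), 'eef_pos': array([164.93832973, 576.54564186, 210.69413204]), 'orientation': array([-2.25061407e-04,  1.38947304e-01,  9.90299590e-01, -5.63551376e-04]), 'contact_force': array([-0.46991931, -0.54844759,  0.72418221]), 'torque': array([-0.02635263,  0.04726819, -0.05549646]), 'grasp_force': 0.0, 'width': 85.09465675231765}
```

View pics/scene0.png

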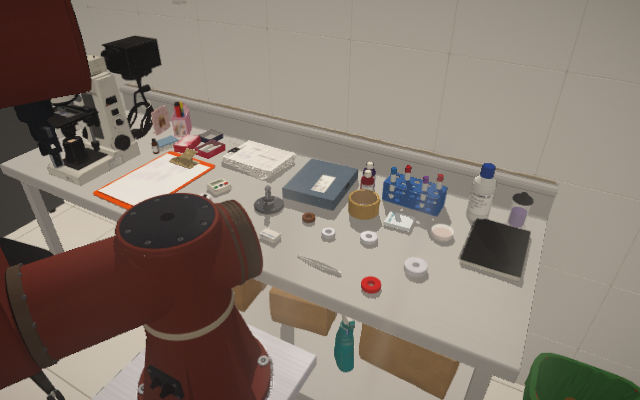

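View pics/side0.png

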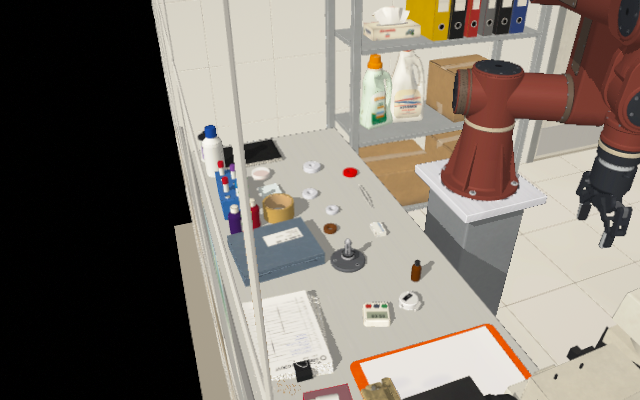

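The scene view shows the arbor stand at about (268,203), narrow ring (328,232), middle (369,238), wide (416,267), with brown (308,217) and red (371,285) decoys. The side view shows the arbor at (347,258), narrow (332,210), middle (310,193) and wide (311,167). I'll enlarge both.

Run:
```python
from h import *
a=cv2.imread('pics/scene0.png')[180:290,240:440];b=cv2.imread('pics/side0.png')[150:280,280:380]
cv2.imwrite('pics/sc.png',cv2.resize(a,None,fx=4,fy=4,interpolation=cv2.INTER_CUBIC))
cv2.imwrite('pics/sd.png',cv2.resize(b,None,fx=4.5,fy=4.5,interpolation=cv2.INTER_CUBIC))
```

```text
(no output)
```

View pics/sc.png

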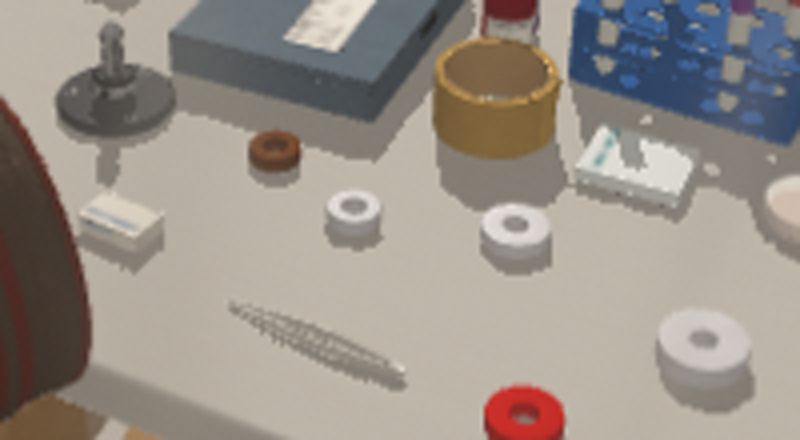

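View pics/sd.png

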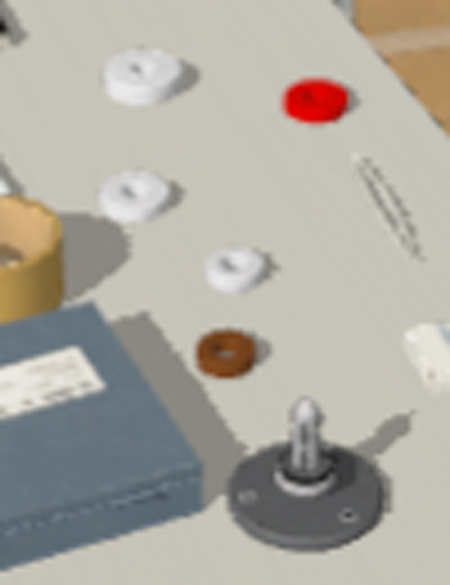

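Crop readings for the bore centre on top (scene / side): wide (704,338)/(142,70), middle (516,224)/(135,189), narrow (354,206)/(235,264), and arbor tip (112,25)/(304,401).

```bash
cat >> h.py <<'E'
from scipy.spatial.transform import Rotation as Ro
def K(c): return np.array([[c['fx'],0,c['cx']],[0,c['fy'],c['cy']],[0,0,1]],float)
def ray(c,uv):
    n=cv2.undistortPoints(np.array([[uv]],float),K(c),np.array(c['D'],float)).ravel(); d=np.array([*n,1.])
    if 'hand_eye' in c:
        R=Ro.from_quat(np.roll(c['q'],-1)).as_matrix(); H=c['hand_eye']
        return R@H[:3,3]+c['eef'], R@H[:3,:3]@d
    return -c['R'].T@c['t'], c['R'].T@d
def onz(c,uv,z):
    o,d=ray(c,uv); return o+d*(z-o[2])/d[2]
def tri(rs):
    A=0;b=0
    for o,d in rs:
        d=d/np.linalg.norm(d);P=np.eye(3)-np.outer(d,d);A=A+P;b=b+P@o
    return np.linalg.solve(A,b)
def proj(c,X):
    X=np.array(X,float)
    if 'hand_eye' in c:
        R=Ro.from_quat(np.roll(c['q'],-1)).as_matrix(); H=np.linalg.inv(c['hand_eye'])
        p=H[:3,:3]@(R.T@(X-c['eef']))+H[:3,3]
    else: p=c['R']@X+c['t']
    return cv2.projectPoints(p[None],np.zeros(3),np.zeros(3),K(c),np.array(c['D'],float))[0].ravel()
def load(f): return dict(np.load('pics/'+f+'.npz'))
E
python3 - <<'E'
from h import *
np.set_printoptions(precision=1,suppress=True)
s,d=load('scene0'),load('side0')
P=dict(wide=((704,338),(142,70),16),middle=((516,224),(135,189),12),narrow=((354,206),(235,264),12),tip=((112,25),(304,401),74),
 brown=((275,145),(227,348),12),red=((524,412),(316,95),12))
for k,(a,b,z) in P.items():
    a=(240+(a[0]-1.5)/4,180+(a[1]-1.5)/4); b=(280+(b[0]-1.75)/4.5,150+(b[1]-1.75)/4.5)
    print(k,tri([ray(s,a),ray(d,b)]),onz(s,a,z),onz(d,b,z))
for n,a in dict(dish=(800,205),box=(122,213),fA=(232,303),fB=(402,382),gold=(495,75),binder=(373,90)).items():
    a=(240+a[0]/4,180+a[1]/4);print(n,onz(s,a,10))
print('oil',onz(d,(416,265),55), 'binder',onz(d,(325,254),30))
print('cam side',-d['R'].T@d['t'],load('wrist0')['hand_eye'])
E
```

```text
wide [ 488.6 -251.3   15.2] [ 490.5 -252.4   16. ] [ 488.3 -246.8   16. ]
middle [ 542.  -102.5   12.5] [ 544.8 -102.8   12. ] [ 541.1 -100.8   12. ]
narrow [508.4   3.4  11.3] [510.    2.3  12. ] [507.8   6.6  12. ]
tip [546.8 222.2  71.3] [544.3 219.4  74. ] [547.5 226.2  74. ]
brown [544.2  86.1  11.5] [546.3  85.1  12. ] [543.3  89.3  12. ]
red [ 379.3 -177.2   11.8] [ 381.3 -178.1   12. ] [ 378.7 -174.3   12. ]
dish [ 659.8 -267.7   10. ]
box [428.6 136.4  10. ]
fA [384.5  23.2  10. ]
fB [ 371.1 -103.8   10. ]
gold [708.  -16.9  10. ]
binder [644.8  55.3  10. ]
oil [422.3 353.6  55. ] binder [601.5 213.   30. ]
cam side [ 909.7 1112.   835.8] [[   0.    -1.    -0.3   77.7]
 [   1.     0.     0.     0.1]
 [  -0.    -0.3    1.  -163.4]
 [   0.     0.     0.     1. ]]
```

View pics/wrist0.png

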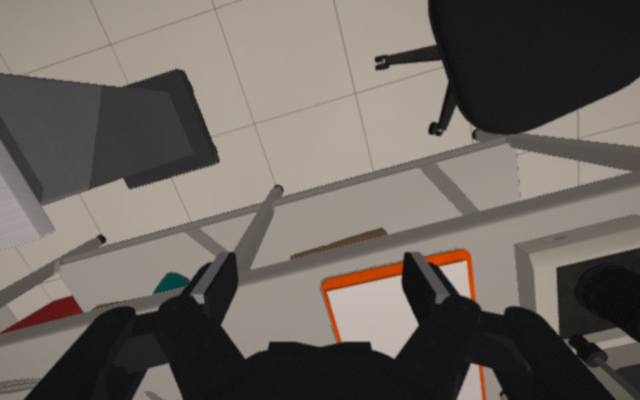

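Triangulated points match the expected heights to within about 3 mm. Next I'll fly over the arbor for a close wrist look on the way to the wide ring.

servo_tool([
  [[0.92,-0.89,0,0,0,0.25],[0.92,-0.89,0,0,0,0.25],[0.92,-0.89,0,0,0,0.25],[0.92,-0.89,0,0,0,0.25],[0.92,-0.89,0,0,0,0.25],[0.92,-0.89,0,0,0,0.25],[0.92,-0.89,0,0,0,0.25],[0.92,-0.89,0,0,0,0.25]],
], jaw=-1)

```text
t: 1.15
eef_pos: [525.7, 227.5, 211.3]
orientation: [0.0, -0.001, 1.0, 0.0]
contact_force: [0.7, 0.2, -0.0]
width: 85.2
grasp_force: 0.0
```

Run:
```python
from h import *
np.set_printoptions(precision=2,suppress=True)
o,c=snap('wrist','w1'); print(o['t'],o['eef_pos'],o['orientation'],o['dq'],o['contact_force'])
c=load('w1')
for z in (10,25,74): print(z,proj(c,[546,222,z]))
```

```text
1.15 [525.66 227.53 211.32] [ 0. -0.  1.  0.] [-0.76  0.52  0.51 -0.01  0.   -1.04] [ 0.69  0.24 -0.01]
10 [314.84 186.99]
25 [314.67 190.04]
74 [314.02 201.94]
```

View pics/w1.png

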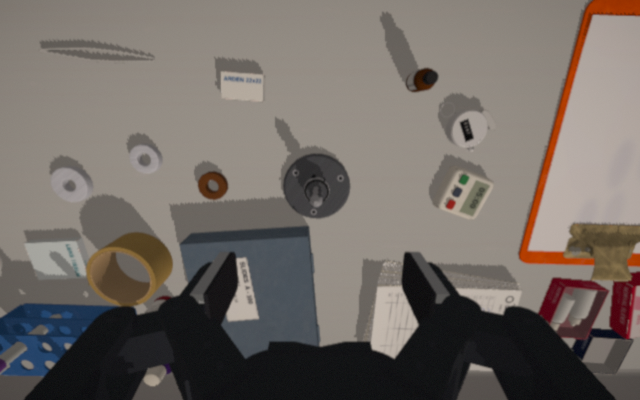

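The wrist view shows the foot disc at (316,185), the tip at (317,203), narrow (144,159) and middle (71,184). I'll use image code to refine these.

```bash
cat >> h.py <<'E'
def blob(c,uv,r,dark=False,off=None,area=None):
    """ellipse fit of the light (or dark) blob nearest uv"""
    g=cv2.cvtColor(c['color'],cv2.COLOR_RGB2GRAY); x,y=int(round(uv[0])),int(round(uv[1]))
    x0,y0=max(x-r,0),max(y-r,0); w=cv2.resize(g[y0:y+r,x0:x+r],None,fx=4,fy=4,interpolation=cv2.INTER_CUBIC)
    if off is None: _,m=cv2.threshold(w,0,255,cv2.THRESH_OTSU)
    else: m=((w>off)*255).astype(np.uint8)
    if dark: m=255-m
    k=cv2.findContours(m,cv2.RETR_EXTERNAL,cv2.CHAIN_APPROX_NONE)[0]
    k=max(k,key=cv2.contourArea); h=cv2.convexHull(k); e=cv2.fitEllipse(h)
    return np.array([x0+(e[0][0]-1.5)/4,y0+(e[0][1]-1.5)/4]),np.array(e[1])/4
E
python3 - <<'E'
from h import *
np.set_printoptions(precision=1,suppress=True)
c=load('w1')
print(c['fx'],c['cx'],c['cy'])
g=cv2.cvtColor(c['color'],cv2.COLOR_RGB2GRAY); print(g[150,300:335:3],g[159,125:165:2],g[184,50:92:2])
print(g[190:215,308:328:2])
for n,uv,r,dk,off,z in (('foot',(316,185),44,True,75,10),('narrow',(144,159),24,False,None,6),('middle',(71,184),28,False,None,6)):
    p,e=blob(c,uv,r,dk,off); d=np.linalg.norm(onz(c,p,z)-ray(c,p)[0]); print(n,p,e,e*d/c['fx'],onz(c,p,z))
E
```

```text
284.37397105118345 319.3914219510979 199.91784070826301
[103 102 102 103 102 104 104 106 104 127 143 145] [142 142 143 148 148 149 131 110  90  99 101 100 105 141 151 153 153 126
 120 140] [140 148 149 149 151 153 141 117  97  88  96  99 107 145 152 153 154 151
 142 120 119]
[[ 55  41  53  70  72  50  44  61  63  55]
 [ 58  41  55  72  73  53  47  62  63  55]
 [ 62  44  52  74  74  56  47  66  63  55]
 [ 62  45  52  73  72  53  50  67  61  55]
 [ 61  46  59  75  74  50  46  65  63  53]
 [ 60  47  66  78  79  60  49  61  63  47]
 [ 59  55  75  83  82  68  59  62  62  43]
 [ 52  64  81  83  84  79  78  73  57  49]
 [ 46  68  81  84  85  86  92  80  51  64]
 [ 48  71  81  84  85  90 100  80  46  69]
 [ 52  70  84  87  94  96 107  80  48  65]
 [ 57  76  83 102 111 108 114  82  58  64]
 [ 63  78  86 113 123 120 120  83  63  65]
 [ 64  76  90 117 126 128 123  81  63  66]
 [ 65  68  88 116 127 133 117  74  64  65]
 [ 65  64  78 111 125 127  98  67  66  64]
 [ 66  64  66  98 112 105  75  67  66  63]
 [ 66  64  65  81  88  80  66  67  65  64]
 [ 64  65  76  80  70  67  64  67  64  63]
 [ 65  68  94  94  73  64  65  66  63  64]
 [ 64  77  96  89  86  66  65  64  63  65]
 [ 65  83  81  68  97  65  66  65  64  64]
 [ 64  84  79  67  96  66  65  64  63  65]
 [ 66  78  92  90  89  65  64  64  64  64]
 [ 65  72  91  94  77  65  65  64  65  64]]
foot [315.8 185. ] [64.1 65.9] [85.  87.4] [543.3 223.2  10. ]Traceback (most recent call last):
  File "<stdin>", line 8, in <module>
  File "h.py", line 37, in blob
    k=max(k,key=cv2.contourArea); h=cv2.convexHull(k); e=cv2.fitEllipse(h)
                                                         ~~~~~~~~~~~~~~^^^
cv2.error: OpenCV(4.12.0) /io/opencv/modules/imgproc/src/shapedescr.cpp:361: error: (-201:Incorrect size of input array) There should be at least 5 points to fit the ellipse in function 'fitEllipseNoDirect'
```

servo_tool([
  [[-0.15,-1,-0.1,0,0,0],[-0.15,-1,-0.1,0,0,0],[-0.15,-1,-0.1,0,0,0],[-0.15,-1,-0.1,0,0,0],[-0.15,-1,-0.1,0,0,0],[-0.15,-1,-0.1,0,0,0],[-0.15,-1,-0.1,0,0,0],[-0.15,-1,-0.1,0,0,0]],
])

```text
t: 2.2
eef_pos: [464.0, -172.3, 171.2]
orientation: [0.0, -0.0, 1.0, 0.0]
contact_force: [0.8, 0.1, 0.1]
width: 85.2
grasp_force: 0.0
```

Run:
```python
from h import *
np.set_printoptions(precision=1,suppress=True)
def show(c,n,uv,r,dk,off,z):
    p,e=blob(c,uv,r,dk,off); d=np.linalg.norm(onz(c,p,z)-ray(c,p)[0]); print(n,uv,p,e,e*d/c['fx'],onz(c,p,z))
c=load('w1')
for n,uv,r,dk,off,z in (('narrow',(144,159),24,False,133,6),('middle',(71,184),28,False,133,6)): show(c,n,uv,r,dk,off,z)
o,c=snap('wrist','w2'); print(o['t'],o['eef_pos'],o['orientation'])
c=load('w2')
for n,P,r in (('wide',[488.5,-250,8],42),('middle',[542,-102,6],35),('narrow',[508.4,4,6],28)):
    uv=proj(c,P)
    try: show(c,n,uv,r,False,133,P[2])
    except Exception as e: print(n,uv,'fail')
```

```text
Traceback (most recent call last):
  File "h.py", line 37, in blob
    k=max(k,key=cv2.contourArea); h=cv2.convexHull(k); e=cv2.fitEllipse(h)
                                                         ~~~~~~~~~~~~~~^^^
cv2.error: OpenCV(4.12.0) /io/opencv/modules/imgproc/src/shapedescr.cpp:361: error: (-201:Incorrect size of input array) There should be at least 5 points to fit the ellipse in function 'fitEllipseNoDirect'
```

Run:
```python
from h import *
o,c=snap('wrist','w2'); print(o['t'],o['eef_pos'],o['orientation'])
c=load('w2'); a=[proj(c,P) for P in ([488.5,-250,16],[542,-102,12],[508.4,4,12])]; print(a)
t=[]
for uv in a:
    x,y=[max(int(round(v))-35,0) for v in uv]; print(x,y)
    w=c['color'][y:y+70,x:x+70,::-1]; w=cv2.copyMakeBorder(w,0,70-w.shape[0],0,70-w.shape[1],0)
    t.append(cv2.resize(w,(420,420),interpolation=cv2.INTER_CUBIC)[:,:])
t=[cv2.resize(i,(266,266)) for i in t[1:]]+[t[0]]
im=np.zeros((420,690,3),np.uint8); im[:420,:420]=t[2]; im[:210,430:640]=cv2.resize(t[0],(210,210)); im[210:,430:640]=cv2.resize(t[1],(210,210))
cv2.imwrite('pics/w2c.png',im)
```

```text
2.2 [ 463.95297878 -172.25485387  171.1750003 ] [ 6.49577145e-05 -1.83903762e-04  9.99999980e-01  5.24362578e-05]
[array([252.93887526, 200.57263199]), array([375.30644168, 240.54016929]), array([464.36380756, 215.38576081])]
218 166
340 206
429 180
```

View pics/w2c.png

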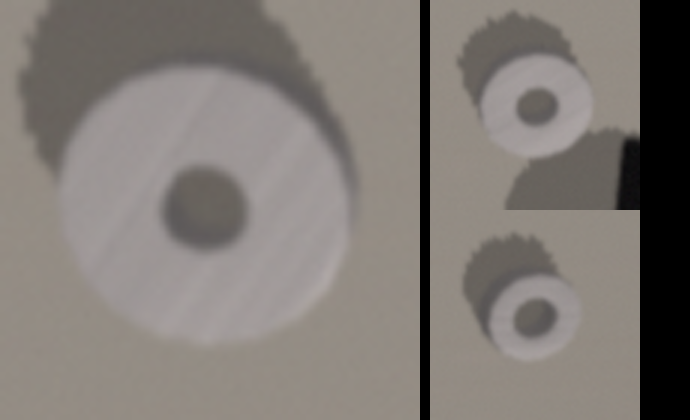

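The wide ring's bore in this view is at pixel (251.7,200.1), within about 1 mm of the triangulation. The middle (375.3,241) and narrow (464,215.7) agree as well.

servo_tool([
  [[0.1,-0.32,-0.4,0,0,0],[0.1,-0.32,-0.4,0,0,0],[0.1,-0.32,-0.4,0,0,0],[0.1,-0.32,-0.4,0,0,0],[0.1,-0.32,-0.4,0,0,0],[0,0,0,0,0,0],[0,0,0,0,0,0],[0,0,0,0,0,0]],
])

```text
t: 3.25
eef_pos: [489.9, -250.6, 72.5]
orientation: [0.001, -0.0, 1.0, -0.0]
contact_force: [1.6, -0.3, 1.3]
width: 85.1
grasp_force: 0.0
```

```bash
cat >> h.py <<'E'
def bore(c,P,r=14):
    "refine: centroid of the dark bore seen near world point P (rim height)"
    uv=proj(c,P); x,y=np.round(uv).astype(int); g=cv2.cvtColor(c['color'],cv2.COLOR_RGB2GRAY)[y-r:y+r+1,x-r:x+r+1]
    t,m=cv2.threshold(g,0,255,cv2.THRESH_OTSU+cv2.THRESH_BINARY_INV)
    n,l,s,ce=cv2.connectedComponentsWithStats(m); i=1+np.argmin(np.linalg.norm(ce[1:]-r,axis=1))
    p=ce[i]+[x-r,y-r]; return uv,p,s[i],t,onz(c,p,P[2])
E
python3 - <<'E'
from h import *
np.set_printoptions(precision=1,suppress=True)
for P,r in (([488.5,-250,16],14),([542,-102,12],12),([508.4,4,12],11)): print(bore(load('w2'),P,r))
o,c=snap('wrist','w3'); print(o['t'],o['eef_pos'],o['orientation'],o['contact_force'])
print(bore(load('w3'),[488,-251,16],24))
E
```

```text
(array([252.9, 200.6]), array([251.6, 200.4]), array([  6,   7,  14,  14, 163], dtype=int32), 127.0, array([ 488.3, -251.6,   16. ]))
(array([375.3, 240.5]), array([375.3, 241.3]), array([  6,   6,  14,  13, 144], dtype=int32), 129.0, array([ 543. , -101.9,   12. ]))
(array([464.4, 215.4]), array([463.8, 215.8]), array([  4,   6,  15,  13, 154], dtype=int32), 124.0, array([508.9,   3.4,  12. ]))
3.25 [ 489.9 -250.6   72.5] [ 0. -0.  1. -0.] [ 1.6 -0.3  1.3]
(array([318.5, 206.7]), array([317.6, 206.8]), array([ 12,  14,  22,  20, 348], dtype=int32), 120.0, array([ 488.1, -251.7,   16. ]))
```

servo_tool([
  [[-0.03,-0.02,-0.24,0,0,0],[0,0,-0.24,0,0,0],[0,0,-0.24,0,0,0],[0,0,-0.2,0,0,0],[0,0,0,0,0,0],[0,0,0,0,0,0],[0,0,0,0,0,0],[0,0,0,0,0,0]],
], jaw=-0.5)

```text
t: 4.3
eef_pos: [488.2, -252.0, 25.9]
orientation: [0.0, -0.0, 1.0, -0.0]
contact_force: [-0.3, 0.2, 0.0]
width: 63.9
grasp_force: 0.0
```

servo_tool([
  [[0,0,-0.02,0,0,0],[0,0,-0.02,0,0,0],[0,0,-0.02,0,0,0],[0,0,-0.02,0,0,0],[0,0,0,0,0,0],[0,0,0,0,0,0],[0,0,0,0,0,0],[0,0,0,0,0,0]],
])

```text
t: 5.3
eef_pos: [488.0, -251.8, 21.5]
orientation: [0.0, -0.0, 1.0, 0.0]
contact_force: [-0.3, 0.1, -0.7]
width: 63.8
grasp_force: 0.0
```

servo_tool([
  [[0,0,-0.02,0,0,0],[0,0,-0.02,0,0,0],[0,0,-0.02,0,0,0],[0,0,-0.02,0,0,0],[0,0,0,0,0,0],[0,0,0,0,0,0],[0,0,0,0,0,0],[0,0,0,0,0,0]],
])

```text
t: 6.3
eef_pos: [488.0, -251.8, 17.5]
orientation: [0.0, -0.0, 1.0, 0.0]
contact_force: [-0.5, -0.5, -0.1]
width: 63.9
grasp_force: 0.0
```

servo_tool([
  [[0,0,-0.02,0,0,0],[0,0,-0.02,0,0,0],[0,0,-0.02,0,0,0],[0,0,0,0,0,0],[0,0,0,0,0,0],[0,0,0,0,0,0],[0,0,0,0,0,0],[0,0,0,0,0,0]],
])

```text
t: 7.3
eef_pos: [488.0, -251.8, 14.4]
orientation: [0.0, -0.0, 1.0, 0.0]
contact_force: [-0.1, 0.6, -0.2]
width: 64.1
grasp_force: 0.0
```

servo_tool([
  [[0,0,-0.02,0,0,0],[0,0,-0.02,0,0,0],[0,0,-0.02,0,0,0],[0,0,0,0,0,0],[0,0,0,0,0,0],[0,0,0,0,0,0],[0,0,0,0,0,0],[0,0,0,0,0,0]],
])

```text
t: 8.3
eef_pos: [488.0, -251.8, 11.4]
orientation: [0.0, -0.0, 1.0, 0.0]
contact_force: [-0.3, 0.5, -0.1]
width: 64.2
grasp_force: 0.0
```

servo_tool([
  [[0,0,-0.02,0,0,0],[0,0,-0.02,0,0,0],[0,0,0,0,0,0],[0,0,0,0,0,0],[0,0,0,0,0,0],[0,0,0,0,0,0],[0,0,0,0,0,0],[0,0,0,0,0,0]],
])

```text
t: 9.3
eef_pos: [488.0, -251.8, 9.4]
orientation: [0.0, -0.0, 1.0, 0.0]
contact_force: [-0.2, -0.8, -0.1]
width: 63.7
grasp_force: 0.0
```

servo_tool([
  [[0,0,-0.03,0,0,0],[0,0,0,0,0,0],[0,0,0,0,0,0],[0,0,0,0,0,0],[0,0,0,0,0,0],[0,0,0,0,0,0],[0,0,0,0,0,0],[0,0,0,0,0,0]],
], jaw=0.5)

```text
t: 10.3
eef_pos: [488.0, -251.8, 7.9]
orientation: [0.0, -0.0, 1.0, 0.0]
contact_force: [0.4, -0.1, -0.5]
width: 21.6
grasp_force: 0.0
```

Run:
```python
from h import *
o,c=snap('wrist','w4'); snap('side','s4'); print(o['t'],o['width'],proj(load('w4'),[488,-251.7,16]),proj(load('w4'),o['eef_pos']),proj(load('s4'),o['eef_pos']))
a=cv2.resize(c['color'][:,:,::-1],(480,300)); b=cv2.resize(cv2.imread('pics/s4.png')[120:220,240:370],(390,300),interpolation=cv2.INTER_CUBIC)
im=np.zeros((600,480,3),np.uint8); im[:300]=a; im[300:,:390]=b; cv2.imwrite('pics/v4.png',im)
```

```text
10.3 21.584586424650134 [319.0788099  244.54739915] [318.97002937 238.77968673] [310.84846945 166.53781095]
```

View pics/v4.png

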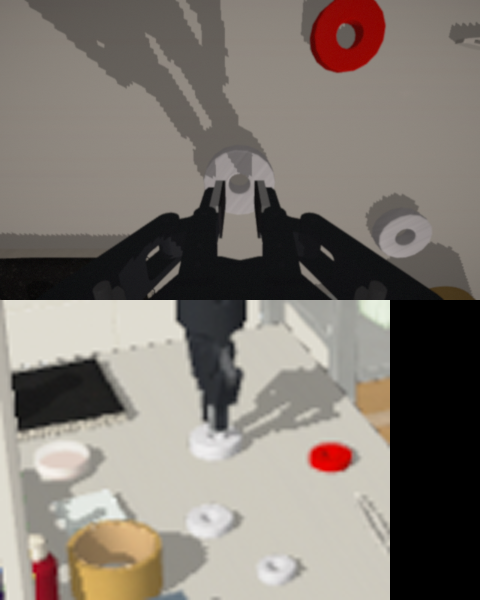

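The fingertips are still above the ring: in the wrist view they sit at about (291,243) and (349,243), over the ring's top face. The tip offset is therefore not what I assumed, so I'll find it by touching the ring top gently.

servo_tool([
  [[0,0,-0.02,0,0,0],[0,0,-0.02,0,0,0],[0,0,0,0,0,0],[0,0,0,0,0,0],[0,0,0,0,0,0],[0,0,0,0,0,0],[0,0,0,0,0,0],[0,0,0,0,0,0]],
])

```text
t: 11.4
eef_pos: [488.0, -251.8, 5.9]
orientation: [0.0, -0.0, 1.0, 0.0]
contact_force: [0.7, 0.4, -0.1]
width: 21.6
grasp_force: 0.0
```

servo_tool([
  [[0,0,-0.02,0,0,0],[0,0,-0.02,0,0,0],[0,0,-0.02,0,0,0],[0,0,-0.02,0,0,0],[0,0,0,0,0,0],[0,0,0,0,0,0],[0,0,0,0,0,0],[0,0,0,0,0,0]],
])

```text
t: 12.4
eef_pos: [488.0, -251.8, 1.9]
orientation: [0.0, -0.0, 1.0, 0.0]
contact_force: [0.7, 0.2, -0.1]
width: 21.4
grasp_force: 0.0
```

Run:
```python
from h import *
np.set_printoptions(linewidth=200)
o,c=snap('wrist','w5'); print(o['t'],o['eef_pos'],o['width'],o['contact_force'],o['joint_torque'])
g=cv2.cvtColor(c['color'],cv2.COLOR_RGB2GRAY)
print('cols',list(range(280,362,2)))
for v in range(226,262,3): print(v,g[v,280:362:2])
print(proj(load('w5'),[488,-251.7,16]))
```

```text
12.4 [ 487.98936936 -251.81781085    1.94793971] 21.362411741556173 [ 0.73011736  0.21069523 -0.10264017] [-7.24396541e-04 -4.92775369e+01  4.80781925e+01  1.29250737e-03 -1.44259566e-04  2.25780576e-05]
cols [280, 282, 284, 286, 288, 290, 292, 294, 296, 298, 300, 302, 304, 306, 308, 310, 312, 314, 316, 318, 320, 322, 324, 326, 328, 330, 332, 334, 336, 338, 340, 342, 344, 346, 348, 350, 352, 354, 356, 358, 360]
226 [106 107 109 110 108 108 107 122 152 152 151 153 153 153 155 155 125 106 105 105 107 107 107 107 107 107 107 107 107 107 108 107 122 152 152 154 159 159 158 153 143]
229 [107 109 109 108 109 107 108 123 151 152 153 153 153 157 158 154 150 145 115 106 107 106 107 106 107 108 107 107 105 107 108 105 122 152 156 159 159 157 154 155 153]
232 [109 108 108 108 108 108 108 121 151 153 152 154 156 158 154 150 150 151 119 107 107 105 106 107 106 107 107 106 106 106 108 107 122 156 159 160 156 155 155 155 154]
235 [110 108 108 108 108 108 108 122 153 153 154 156 156 153 149 152 155 154 146 137 107 105 106 106 107 108 107 106 107 107 106 107 126 159 159 156 155 155 154 153 155]
238 [
[... 682 characters left out ...]
9  39  51  75  75  77  76  69  23  19  90 157 123  90  89  90  94  97  97  98  98  97  94  93  91  90  91 115 112  95  23  17  51  76  77  76  76  66  55  54  58]
253 [ 20  21  56  76  77  78  76  60  19  23  87 153 131  96  90  92  94  92  93  93  92  91  92  92  93  91  98 138 146 117  21  16  39  74  77  77  76  70  26  19  19]
256 [ 18  28  68  78  77  77  77  41  17  20  85 152 148 112  92  92  93  93  92  93  93  93  93  93  94  97 124 147 154 133  21  16  29  71  78  77  77  75  45  17  18]
259 [ 21  42  76  77  77  78  71  30  15  21  85 151 151 145 116  96  92  93  95  94  94  94  94  97 105 131 145 152 154 133  22  15  18  59  76  77  77  76  62  23  21]
[319.15780747 249.23310193]
```

servo_tool([
  [[0,0,0,0,0,0],[0,0,0,0,0,0],[0,0,0,0,0,0],[0,0,-0.04,0,0,0],[0,0,-0.06,0,0,0],[0,0,-0.06,0,0,0],[0,0,-0.06,0,0,0],[0,0,0,0,0,0]],
], jaw=-0.5)

```text
t: 13.45
eef_pos: [487.8, -251.6, -9.5]
orientation: [-0.0, -0.0, 1.0, 0.0]
contact_force: [0.1, 0.3, -1.1]
width: 64.1
grasp_force: 0.0
```

Run:
```python
from h import *
np.set_printoptions(linewidth=220)
o,c=snap('wrist','w6'); snap('side','s6'); print(o['t'],o['eef_pos'],o['width'],o['contact_force'])
a=c['color'][180:340,200:440,::-1]; b=cv2.imread('pics/s6.png')[130:190,270:360]
im=np.zeros((480+0,480+0,3),np.uint8); 
A=cv2.resize(a,(480,320)); B=cv2.resize(b,(315,210),interpolation=cv2.INTER_CUBIC)
im=np.zeros((530,480,3),np.uint8); im[:320]=A; im[320:,:315]=B; cv2.imwrite('pics/v6.png',im)
for z in (0,10,20,30): print(z,proj(load('s6'),[488,-252,z]))
```

```text
13.45 [ 487.75795096 -251.57401593   -9.49331244] 64.0513422487736 [ 0.11897731  0.27073706 -1.11365081]
0 [310.89217094 168.55302248]
10 [310.81432977 165.97320377]
20 [310.73605237 163.37671812]
30 [310.6573366 160.7634498]
```

View pics/v6.png

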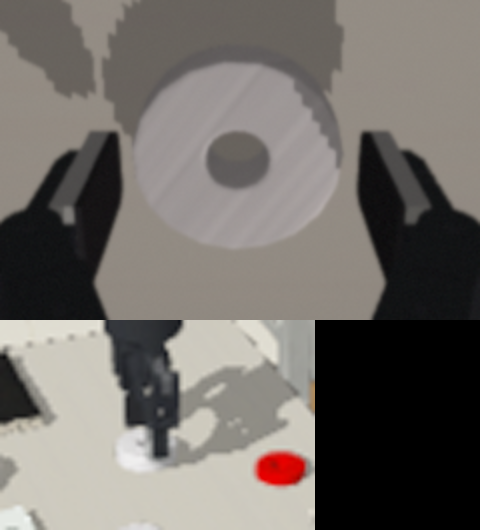

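The pads straddle the ring, with tips at crop (118,132) and (362,132). That puts the tips about 28 mm *behind* the reported TCP and about 19 mm above the bench, so I need to go about 13 mm lower before closing.

servo_tool([
  [[0,0,-0.06,0,0,0],[0,0,-0.06,0,0,0],[0,0,-0.06,0,0,0],[0,0,-0.04,0,0,0],[0,0,0,0,0,0],[0,0,0,0,0,0],[0,0,0,0,0,0],[0,0,0,0,0,0]],
])

```text
t: 14.55
eef_pos: [488.0, -251.8, -20.0]
orientation: [0.0, -0.0, 1.0, -0.0]
contact_force: [0.1, 0.2, 0.2]
width: 64.4
grasp_force: 0.0
```

servo_tool([
  [[0,0,-0.02,0,0,0],[0,0,-0.02,0,0,0],[0,0,0,0,0,0],[0,0,0,0,0,0],[0,0,0,0,0,0],[0,0,0,0,0,0],[0,0,0,0,0,0],[0,0,0,0,0,0]],
], jaw=0.2)

```text
t: 15.55
eef_pos: [488.3, -252.1, -20.0]
orientation: [0.0, -0.0, 1.0, -0.0]
contact_force: [-6.0, 5.5, 19.8]
width: 55.1
grasp_force: 63.4
```

servo_tool([
  [[0,0,0.04,0,0,0],[0,0,0.02,0,0,0],[0,0,0,0,0,0],[0,0,0,0,0,0],[0,0,0,0,0,0],[0,0,0,0,0,0],[0,0,0,0,0,0],[0,0,0,0,0,0]],
])

```text
t: 16.55
eef_pos: [488.0, -251.8, -19.1]
orientation: [0.0, -0.0, 1.0, 0.0]
contact_force: [-0.5, 0.2, -0.7]
width: 55.2
grasp_force: 63.3
```

Run:
```python
from h import *
o,c=snap('wrist','w7'); print(o)
print(bore(load('w7'),[488,-252,17],22))
a=c['color'][160:360,160:480,::-1]; cv2.imwrite('pics/v7.png',cv2.resize(a,(800,500),interpolation=cv2.INTER_CUBIC))
```

```text
{'t': 16.55, 'qpos': array([-7.14632079e-01,  4.47238527e-02, -3.89341720e-01,  1.13675342e+00,
        1.05618965e-04, -7.15102152e-01]), 'dq': array([ 0.00120685,  0.00065272,  0.00026068, -0.00221669,  0.00127705,
       -0.00066057]), 'joint_torque': array([ 5.94262965e-04, -5.01853251e+01,  4.78910959e+01,  1.95867309e-03,
       -9.52220148e-05,  1.37843305e-06]), 'eef_pos': array([ 488.00306907, -251.77401943,  -19.06714869]), 'orientation': array([ 2.60574614e-05, -2.35035883e-04,  9.99999971e-01,  4.73110451e-05]), 'contact_force': array([-0.46513762,  0.21852172, -0.73753909]), 'torque': array([-0.00588889, -0.01674449, -0.00933522]), 'grasp_force': 63.30136437434703, 'width': 55.193574303071344}
(array([318.48712861, 269.43942974]), array([319.69891173, 269.46674728]), array([  7,   8,  35,  30, 827], dtype=int32), 126.0, array([ 488.01533199, -251.38239048,   17.        ]))
```

View pics/v7.png

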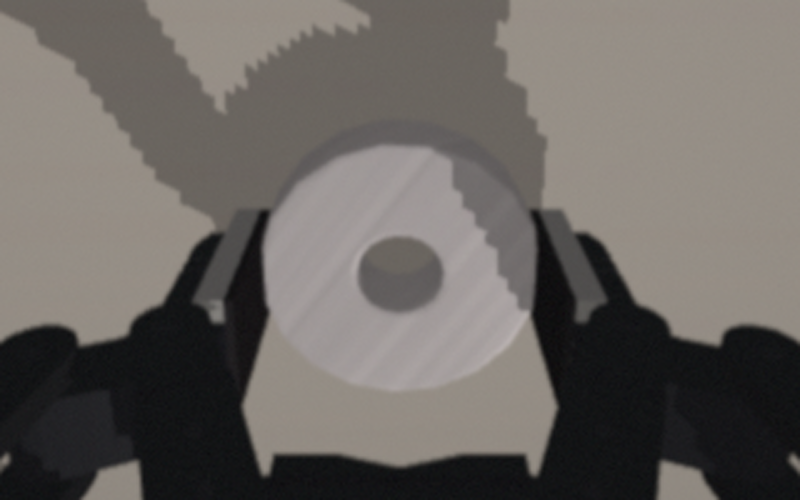

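The ring is held centred between the pads (bore at crop (400,274)) with the tips close to the bench. The width reading is about 3 mm under the true gap, and the tips are about 20 mm behind the TCP at this width. Now I'll lift and carry it to just short of the arbor.

servo_tool([
  [[0,0,0.8,0,0,0],[0,0.5,0.9,0,0,0],[0,0.9,0.5,0,0,0],[0,0.95,0,0,0,0],[0,0.95,0,0,0,0],[0,0.95,0,0,0,0],[0,0.95,0,0,0,0],[0,0.95,0,0,0,0]],
])

```text
t: 17.6
eef_pos: [487.9, 57.2, 91.2]
orientation: [0.0, -0.0, 1.0, 0.0]
contact_force: [-0.4, -0.9, -0.4]
width: 54.8
grasp_force: 64.0
```

servo_tool([
  [[0,0.9,0,0,0,0],[0,0.9,0,0,0,0],[0,0.7,0,0,0,0],[0,0.4,0,0,0,0],[0,0,0,0,0,0],[0,0,0,0,0,0],[0,0,0,0,0,0],[0,0,0,0,0,0]],
])

```text
t: 18.6
eef_pos: [488.1, 200.1, 91.0]
orientation: [0.0, 0.0, 1.0, 0.0]
contact_force: [0.3, 0.2, -0.9]
width: 54.8
grasp_force: 64.0
```

Run:
```python
from h import *
np.set_printoptions(linewidth=250,precision=2,suppress=True)
o,c=snap('wrist','w8'); print(o['t'],o['eef_pos'],o['orientation'],o['width'],o['contact_force'])
c=load('w8'); e=o['eef_pos']
print('ring',bore(c,e+[0,0.4,36],22))
for z in (10,67,74): print(z,proj(c,[546,223,z]))
g=cv2.cvtColor(c['color'],cv2.COLOR_RGB2GRAY)
u,v=np.round(proj(c,[546,223,70])).astype(int); print(list(range(u-20,u+21,2)))
for r in range(v-22,v+23,2): print(r,g[r,u-20:u+21:2])
```

```text
18.6 [488.13 200.12  90.98] [0. 0. 1. 0.] 54.81029447479283 [ 0.27  0.24 -0.88]
ring (array([319.71, 269.38]), array([319.69, 269.24]), array([  5,   8,  34,  30, 808], dtype=int32), 115.0, array([488.05, 200.51, 126.98]))
10 [342.77 257.1 ]
67 [348.6  293.59]
74 [349.53 299.35]
[329, 331, 333, 335, 337, 339, 341, 343, 345, 347, 349, 351, 353, 355, 357, 359, 361, 363, 365, 367, 369]
274 [ 91  91  92 102 138 150 152 153 153 153 155 158 159 158 157 157 155 120 108 108 106]
276 [ 91  92  96 117 144 151 153 151 153 154 157 159 159 157 157 158 159 144 122 109 105]
278 [ 93  95 104 136 148 152 151 152 154 157 159 159 158 156 157 159 161 160 154 117 104]
280 [ 97 110 130 144 151 152 153 153 156 158 159 159 156 157 157 160 161 159 156 116 106]
282 [118 137 145 150 151 153 153 156 158 158 157 154 157 159 160 161 159 156 156 124 109]
284 [144 147 151 152 152 153 154 157 157 158 156 154 157 159 160 160 158 156 158 157 146]
286 [151 151 152 152 152 154 158 158 157 155 155 156 159 159 160 158 157 158 161 163 165]
288 [152 152 152 152 154 156 159 157 156 155 156 157 160 159 158 157 158 161 162 166
[... 655 characters left out ...]
4 157 158 157 155 154 156 158 160 165 160 142 137 138 139 139 139 138]
306 [154 153 154 155 158 157 156 154 156 159 160 161 152 141 137 138 138 137 137 138 138]
308 [154 153 156 158 156 155 153 157 159 160 158 148 138 138 137 138 138 137 137 138 137]
310 [154 155 156 157 154 155 156 158 153 146 139 138 138 138 137 138 137 138 137 138 138]
312 [154 156 158 157 156 151 145 141 138 138 137 137 137 137 137 137 137 136 138 136 137]
314 [146 140 150 148 143 138 137 137 137 137 138 138 136 137 137 137 138 138 137 136 138]
316 [ 68  71 129 138 138 137 137 138 138 137 137 137 137 137 138 138 138 138 139 138 138]
318 [ 49  58 129 137 137 138 137 137 138 138 137 137 138 137 138 137 138 137 137 138 138]
```

servo_tool([
  [[0.32,0.1,0,0,0,0],[0.32,0.1,0,0,0,0],[0.32,0.1,0,0,0,0],[0.32,0.1,0,0,0,0],[0.32,0.06,0,0,0,0],[0,0,0,0,0,0],[0,0,0,0,0,0],[0,0,0,0,0,0]],
])

```text
t: 19.65
eef_pos: [567.5, 223.6, 91.0]
orientation: [-0.0, -0.0, 1.0, 0.0]
contact_force: [0.1, 0.6, -1.9]
width: 54.6
grasp_force: 63.9
```

Run:
```python
from h import *
np.set_printoptions(linewidth=250,precision=2,suppress=True)
o,c=snap('wrist','w9'); print(o['t'],o['eef_pos'],o['orientation'],o['width'],o['contact_force'])
c=load('w9')
for z in (10,30,67,74): print(z,proj(c,[546,223,z]))
g=cv2.cvtColor(c['color'],cv2.COLOR_RGB2GRAY)
u,v=np.round(proj(c,[546,223,70])).astype(int); print(list(range(u-24,u+25,2)))
for r in range(v-36,v+29,2): print(r,g[r,u-24:u+25:2])
```

```text
19.65 [567.51 223.62  91.  ] [-0. -0.  1.  0.] 54.57570856446507 [ 0.07  0.63 -1.86]
10 [318.35 176.56]
30 [318.28 182.09]
67 [318.12 195.17]
74 [318.08 198.2 ]
[294, 296, 298, 300, 302, 304, 306, 308, 310, 312, 314, 316, 318, 320, 322, 324, 326, 328, 330, 332, 334, 336, 338, 340, 342]
160 [48 47 47 47 48 46 47 49 47 24 18 31 55 64 64 57 47 50 56 66 67 68 70 68 68]
162 [47 47 48 45 46 47 48 52 62 67 65 71 82 81 75 78 73 63 48 56 68 68 68 67 70]
164 [46 48 47 49 47 47 60 73 79 60 37 36 36 37 33 44 68 80 60 40 68 67 68 69 68]
166 [48 48 46 48 49 55 80 67 43 21 23 25 28 28 30 33 30 37 35 59 72 69 68 67 67]
168 [47 47 46 47 51 73 52 27 24 33 39 46 47 48 52 58 49 31 26 59 88 71 68 68 68]
170 [48 46 47 49 67 67 24 28 42 47 46 47 48 48 54 65 66 57 39 30 75 92 69 68 68]
172 [50 48 48 59 74 33 26 43 46 46 46 46 47 48 51 63 65 66 62 42 37 97 80 69 69]
174 [58 48 47 66 47 24 41 46 49 49 49 52 58 58 48 47 59 67 67 61 30 63 89 69 69]
176 [ 66  60  55  66  31  35  48  46  47  46  57  73  77  77  65  45  52  67  67  67  45  43 101  71  69]
178 [67 68 68 74 31 48 48 48 44 43 57 76 78 77 57 43 50 66 
[... 1584 characters left out ...]
101 102 102 102 101 102 101 101 101 101 100 101  99  98  90  82]
214 [ 91  97  97  98 101 101 100 100 102 103 102 102 102 102 101 101 101 101 101 101 102 102 101 101 101]
216 [ 97  99 100 101 100 101 101 102 103 106 106 105 103 103 103 103 102 103 103 104 103 103 102 102 102]
218 [100 101 101 102 102 104 109 116 128 139 140 139 136 137 132 131 132 128 118 113 107 102 100  98  99]
220 [102 102 106 113 124 135 146 154 158 161 159 159 159 160 161 160 161 162 146 123 116 111 107 103 100]
222 [117 131 142 151 155 159 160 162 162 162 161 161 163 162 163 164 167 166 155 120 115 118 118 114 110]
224 [149 157 160 162 162 163 163 162 163 161 162 163 163 162 164 167 167 165 158 150 137 122 117 116 117]
```

servo_tool([
  [[-0.2,0,0,0,0,0],[-0.21,0,-0.2,0,0,0],[0,0,-0.2,0,0,0],[0,0,-0.18,0,0,0],[0,0,0,0,0,0],[0,0,0,0,0,0],[0,0,0,0,0,0],[0,0,0,0,0,0]],
])

```text
t: 20.7
eef_pos: [547.8, 223.8, 62.2]
orientation: [0.0, -0.0, 1.0, 0.0]
contact_force: [0.3, 0.0, -0.2]
width: 54.9
grasp_force: 63.9
```

Run:
```python
from h import *
np.set_printoptions(linewidth=250,precision=2,suppress=True)
o,c=snap('wrist','w10'); print(o['t'],o['eef_pos'],o['torque'],o['width'],o['contact_force'])
c=load('w10'); e=o['eef_pos']
print('ring',bore(c,e+[0,0.4,36],22)); print(proj(c,[547,223.8,74]))
g=cv2.cvtColor(c['color'],cv2.COLOR_RGB2GRAY)
u,v=320,270; print(list(range(u-22,u+23,2)))
for r in range(v-20,v+21,2): print(r,g[r,u-22:u+23:2])
```

```text
20.7 [547.76 223.77  62.25] [0.02 0.04 0.  ] 54.92218028693355 [ 0.29  0.   -0.22]
ring (array([319.72, 269.4 ]), array([319.63, 273.96]), array([  5,  15,  34,  23, 527], dtype=int32), 130.0, array([550.42, 224.12,  98.25]))
[319.02 246.25]
[298, 300, 302, 304, 306, 308, 310, 312, 314, 316, 318, 320, 322, 324, 326, 328, 330, 332, 334, 336, 338, 340, 342]
250 [162 161 163 165 164 161 157 159 160 160 161 160 160 161 162 162 162 162 162 161 162 162 163]
252 [161 164 165 164 162 157 158 161 163 163 163 163 162 163 162 161 162 162 161 161 162 162 160]
254 [163 166 165 163 157 158 163 162 149 137 126 128 131 144 157 161 162 162 161 161 161 162 161]
256 [164 164 164 159 160 167 154 111  91  86  83  83  85  86 108 137 159 162 162 162 161 161 161]
258 [166 164 162 162 169 159 147 138 137 137 138 138 136 132 141 146 152 157 162 161 161 161 163]
260 [165 162 161 172 159 149 149 149 150 150 149 149 149 148 149 149 150 150 151 160 161 161 164]
262 [163 158 170 154 132 149 150 149 149 150 150 149 149 149 149 149 149 143 119 154 161 163 167]
264 [158 159 173 121 104 136 148 149 150 149 149 148 150
[... 615 characters left out ...]
5 157 162 162]
278 [160 160 159 152 114  99  98  97  97 100  98  99  99  99  98  98 101 106 131 154 162 162 163]
280 [160 160 160 158 144 111  99  97  99 100  99 100 100 100  99 103 110 132 149 160 162 162 164]
282 [159 159 160 159 155 146 127 109 101 102 102 101 100 103 109 121 138 152 159 162 161 162 164]
284 [159 159 159 159 158 158 154 146 134 126 117 117 122 131 145 153 156 159 161 162 163 165 167]
286 [160 158 157 159 159 160 160 160 157 154 152 155 158 160 162 160 162 161 162 163 164 167 169]
288 [159 158 159 159 160 161 162 162 160 160 162 165 167 167 163 163 162 161 162 164 165 169 169]
290 [158 158 159 161 160 162 163 160 160 163 166 168 167 165 161 163 162 161 163 165 167 168 167]
```

servo_tool([
  [[-0.016,-0.006,-0.06,0,0,0],[0,0,-0.06,0,0,0],[0,0,-0.06,0,0,0],[0,0,-0.06,0,0,0],[0,0,0,0,0,0],[0,0,0,0,0,0],[0,0,0,0,0,0],[0,0,0,0,0,0]],
])

```text
t: 21.75
eef_pos: [546.8, 223.4, 50.1]
orientation: [0.0, -0.0, 1.0, 0.0]
contact_force: [-1.0, -0.0, -0.4]
width: 55.3
grasp_force: 63.9
```

servo_tool([
  [[0,0,-0.03,0,0,0],[0,0,-0.03,0,0,0],[0,0,-0.03,0,0,0],[0,0,-0.03,0,0,0],[0,0,0,0,0,0],[0,0,0,0,0,0],[0,0,0,0,0,0],[0,0,0,0,0,0]],
])

```text
t: 22.75
eef_pos: [546.7, 223.4, 44.0]
orientation: [0.0, -0.0, 1.0, 0.0]
contact_force: [0.6, 0.1, -1.2]
width: 54.7
grasp_force: 63.9
```

servo_tool([
  [[0,0,-0.05,0,0,0],[0,0,-0.05,0,0,0],[0,0,-0.05,0,0,0],[0,0,-0.05,0,0,0],[0,0,-0.05,0,0,0],[0,0,-0.03,0,0,0],[0,0,0,0,0,0],[0,0,0,0,0,0]],
])

```text
t: 23.75
eef_pos: [546.7, 223.4, 29.8]
orientation: [-0.0, -0.0, 1.0, 0.0]
contact_force: [0.1, 0.5, 1.0]
width: 55.1
grasp_force: 64.2
```

servo_tool([
  [[0,0,-0.05,0,0,0],[0,0,-0.05,0,0,0],[0,0,-0.05,0,0,0],[0,0,-0.05,0,0,0],[0,0,-0.04,0,0,0],[0,0,0,0,0,0],[0,0,0,0,0,0],[0,0,0,0,0,0]],
])

```text
t: 24.75
eef_pos: [546.6, 223.4, 17.7]
orientation: [-0.0, -0.0, 1.0, 0.0]
contact_force: [0.9, 0.7, -2.2]
width: 54.9
grasp_force: 64.0
```

servo_tool([
  [[0,0,-0.03,0,0,0],[0,0,-0.03,0,0,0],[0,0,-0.03,0,0,0],[0,0,0,0,0,0],[0,0,0,0,0,0],[0,0,0,0,0,0],[0,0,0,0,0,0],[0,0,0,0,0,0]],
])

```text
t: 25.75
eef_pos: [546.7, 223.4, 13.3]
orientation: [-0.0, -0.0, 1.0, 0.0]
contact_force: [0.1, 1.2, 0.1]
width: 55.2
grasp_force: 64.2
```

servo_tool([
  [[0,0,-0.02,0,0,0],[0,0,-0.02,0,0,0],[0,0,0,0,0,0],[0,0,0,0,0,0],[0,0,0,0,0,0],[0,0,0,0,0,0],[0,0,0,0,0,0],[0,0,0,0,0,0]],
])

```text
t: 26.75
eef_pos: [546.7, 223.4, 11.4]
orientation: [0.0, -0.0, 1.0, 0.0]
contact_force: [-0.1, 0.2, 2.3]
width: 54.6
grasp_force: 64.3
```

servo_tool([
  [[0,0,-0.02,0,0,0],[0,0,-0.02,0,0,0],[0,0,0,0,0,0],[0,0,0,0,0,0],[0,0,0,0,0,0],[0,0,0,0,0,0],[0,0,0,0,0,0],[0,0,0,0,0,0]],
])

```text
t: 27.75
eef_pos: [546.7, 223.4, 9.4]
orientation: [-0.0, -0.0, 1.0, 0.0]
contact_force: [1.2, 1.1, 1.1]
width: 54.9
grasp_force: 64.2
```

Run:
```python
from h import *
np.set_printoptions(precision=2,suppress=True)
o,c=snap('wrist','w11'); print(o['t'],o['eef_pos'],o['torque'],o['width'],o['contact_force'])
print('ring',bore(load('w11'),o['eef_pos']+[0,0.4,36],22))
```

```text
27.75 [546.68 223.41   9.39] [ 0.05 -0.07 -0.03] 54.870399552757945 [1.22 1.09 1.15]
ring (array([319.72, 269.37]), array([319.03, 273.32]), array([   4,    7,   34,   38, 1130], dtype=int32), 107.0, array([548.98, 223.46,  45.39]))
```

servo_tool([
  [[0,0,-0.02,0,0,0],[0,0,-0.02,0,0,0],[0,0,0,0,0,0],[0,0,0,0,0,0],[0,0,0,0,0,0],[0,0,0,0,0,0],[0,0,0,0,0,0],[0,0,0,0,0,0]],
])

```text
t: 28.8
eef_pos: [546.7, 223.5, 8.3]
orientation: [0.0, -0.0, 1.0, 0.0]
contact_force: [-4.5, -1.3, 9.2]
width: 55.1
grasp_force: 65.2
```

servo_tool([
  [[0,0,-0.02,0,0,0],[0,0,-0.02,0,0,0],[0,0,0,0,0,0],[0,0,0,0,0,0],[0,0,0,0,0,0],[0,0,0,0,0,0],[0,0,0,0,0,0],[0,0,0,0,0,0]],
])

```text
t: 29.8
eef_pos: [546.9, 223.5, 7.6]
orientation: [0.0, -0.0, 1.0, -0.0]
contact_force: [-9.4, -2.0, 21.8]
width: 54.6
grasp_force: 66.5
```

Run:
```python
from h import *
np.set_printoptions(precision=1,suppress=True)
c=load('w9'); o=bot.get_obs(); print(o['torque'],o['contact_force'])
for z in (21,24,27,30,33):
    print(z,[proj(c,[547+17*a,223.7+17*b,z]) for a,b in ((-1,0),(0,-1),(0,1),(.7,-.7),(.7,.7))])
print('foot',[proj(c,[547+45*a,223.7+45*b,10]) for a,b in ((-1,0),(0,-1),(0,1))])
g=cv2.cvtColor(c['color'],cv2.COLOR_RGB2GRAY); print(g[110:165,319]); print(g[178,255:300:1]); print(g[178,336:395])
```

```text
[-0.4  2.  -0. ] [-9.4 -2.  21.8]
21 [array([319.2, 160.6]), array([299. , 180.6]), array([339.3, 180.7]), array([305.2, 194.2]), array([333. , 194.2])]
24 [array([319.2, 161.2]), array([298.7, 181.5]), array([339.5, 181.5]), array([305.1, 195.2]), array([333.2, 195.2])]
27 [array([319.2, 161.9]), array([298.5, 182.4]), array([339.8, 182.4]), array([304.9, 196.2]), array([333.4, 196.2])]
30 [array([319.2, 162.5]), array([298.2, 183.3]), array([340. , 183.3]), array([304.7, 197.3]), array([333.5, 197.3])]
33 [array([319.2, 163.2]), array([298. , 184.2]), array([340.3, 184.2]), array([304.5, 198.3]), array([333.7, 198.4])]
foot [array([319.2, 124.9]), array([268. , 177.6]), array([370.3, 177.7])]
[151 152 150 144 126 113 107 108 107 108 109 108 106 103  90  68  50  47
  53  61  66  66  66  66  66  66  67  66  67  66  63  57  50  50  48  50
  49  50  51  49  49  49  48  47  48  46  48  44  46  50  60  74  84  64
  36]
[152 152 153 152 152 153 153 152 152 153 152 142 117 101  78  57  54  62
  66  68  68  67  68  68  68  68  68  67  66  66  65  67  67  66  66  65
  66  67  67  67  67  68  69  68  72]
[ 34  55  87  92  77  69  68  68  67  69  68  68  69  68  69  70  69  69
  69  67  68  68  69  69  69  69  70  68  68  69  69  71  75 101 136 150
 151 153 153 151 152 153 153 153 153 153 151 152 152 153 152 152 152 152
 152 151 151 154 153]
```

Force rose steeply to 22 N with the ring underside at about 26.7 mm, which is within the seat range and well beyond grip force. The wide ring is seated; I'll release it, lift, and move to the middle ring.

servo_tool([
  [[0,0,0.02,0,0,0],[0,0,0,0,0,0],[0,0,0,0,0,0],[0,0,0.2,0,0,0],[0,0,0.5,0,0,0],[0,0,0.5,0,0,0],[0,0,0.3,0,0,0],[0,-0.5,0.1,0,0,0]],
], jaw=-0.5)

```text
t: 30.8
eef_pos: [547.2, 199.2, 87.9]
orientation: [0.001, -0.001, 1.0, 0.0]
contact_force: [0.4, -0.8, -0.5]
width: 64.1
grasp_force: 0.0
```

servo_tool([
  [[0,-0.9,0,0,0,0],[0,-1,0,0,0,0],[0,-1,0,0,0,0],[0,-1,0,0,0,0],[-0.08,-1,0,0,0,0],[0,-0.9,-0.2,0,0,0],[0,0,-0.3,0,0,0],[0,0,0,0,0,0]],
])

```text
t: 31.8
eef_pos: [541.5, -90.8, 60.0]
orientation: [-0.001, -0.0, 1.0, 0.001]
contact_force: [-0.1, 0.3, 0.2]
width: 64.2
grasp_force: 0.0
```

Run:
```python
from h import *
np.set_printoptions(precision=2,suppress=True)
o,c=snap('wrist','w12'); print(o['t'],o['eef_pos'],o['dq'],o['width'])
print('mid',bore(load('w12'),[543,-101.9,12],20))
```

```text
31.8 [541.53 -90.85  59.98] [ 0.02 -0.02  0.02  0.02 -0.   -0.  ] 64.16749475400867
mid (array([304.98, 214.4 ]), array([304.57, 214.44]), array([  9,  10,  22,  21, 366], dtype=int32), 126.0, array([ 543.03, -102.23,   12.  ]))
```

servo_tool([
  [[0.03,-0.23,-0.2,0,0,0],[0,0,-0.3,0,0,0],[0,0,-0.3,0,0,0],[0,0,-0.3,0,0,0],[0,0,-0.25,0,0,0],[0,0,-0.14,0,0,0],[0,0,0,0,0,0],[0,0,0,0,0,0]],
], jaw=-0.4)

```text
t: 32.85
eef_pos: [544.6, -103.3, -12.5]
orientation: [0.0, -0.0, 1.0, -0.0]
contact_force: [0.5, -0.6, 0.4]
width: 59.7
grasp_force: 0.0
```

servo_tool([
  [[-0.03,0.016,-0.08,0,0,0],[0,0,0,0,0,0],[0,0,0,0,0,0],[0,0,0,0,0,0],[0,0,0,0,0,0],[0,0,0,0,0,0],[0,0,0,0,0,0],[0,0,0,0,0,0]],
], jaw=0.3)

```text
t: 33.85
eef_pos: [544.1, -102.9, -14.6]
orientation: [0.001, -0.0, 1.0, -0.001]
contact_force: [-3.8, 1.6, 16.7]
width: 44.6
grasp_force: 58.6
```

Run:
```python
from h import *
np.set_printoptions(precision=2,suppress=True)
o,c=snap('wrist','w13'); e=o['eef_pos']; print(o['t'],e,o['width'],o['contact_force'])
uv,p,s,t,q=bore(load('w13'),[543,-102,12],22); print(p,s,q,q-e)
```

```text
33.85 [ 544.11 -102.88  -14.6 ] 44.62759551407995 [-3.78  1.55 16.67]
[319.8  258.27] [  5   8  33  29 751] [ 542.94 -102.38   12.  ] [-1.17  0.5  26.6 ]
```

The tips touched the bench at this width, so I'll reopen, rise about 3 mm and regrip, so the tips clear the wide ring when stacking.

servo_tool([
  [[0,0,0.02,0,0,0],[0,0,0.02,0,0,0],[-0.02,0.01,0.05,0,0,0],[0,0,0,0,0,0],[0,0,0,0,0,0],[0,0,0,0,0,0],[0,0,0,0,0,0],[0,0,0,0,0,0]],
], jaw=-0.2)

```text
t: 34.9
eef_pos: [541.7, -101.8, -12.6]
orientation: [-0.0, -0.0, 1.0, 0.0]
contact_force: [-0.8, -0.4, 0.5]
width: 50.8
grasp_force: 0.0
```

servo_tool([
  [[0,0,0,0,0,0],[0,0,0,0,0,0],[0,0,0,0,0,0],[0,0,0,0,0,0],[0,0,0,0,0,0],[0,0,0,0,0,0],[0,0,0,0,0,0],[0,0,0,0,0,0]],
], jaw=0.3)

```text
t: 35.9
eef_pos: [541.8, -101.8, -11.5]
orientation: [0.0, -0.0, 1.0, -0.0]
contact_force: [-4.6, 1.3, 9.5]
width: 42.4
grasp_force: 59.4
```

Run:
```python
from h import *
np.set_printoptions(precision=2,suppress=True)
o,c=snap('wrist','w14'); e=o['eef_pos']; print(o['t'],e,o['width'],o['contact_force'])
uv,p,s,t,q=bore(load('w14'),[543,-102,12],22); print(p,s,q,q-e)
```

```text
35.9 [ 541.78 -101.84  -11.55] 42.39514089583049 [-4.62  1.28  9.53]
[319.8  259.32] [  8   9  31  28 711] [ 543.04 -101.36   12.  ] [ 1.26  0.48 23.55]
```

Run:
```python
from h import *
np.set_printoptions(linewidth=250,precision=1,suppress=True)
for f,w in (('w13',48),('w14',48),('w7',58)):
    c=load(f); g=cv2.cvtColor(c['color'],cv2.COLOR_RGB2GRAY); x=np.round(c['eef'],1); print(f,x)
    for z in (10,15,20,25): print(z,[proj(c,c['eef']+[-11*1,-w/2,z]),proj(c,c['eef']+[11,-w/2,z])])
    u0=250 if w==58 else 254
    print(list(range(u0,u0+42,2)))
    for r in range(226,276,3): print(r,g[r,u0:u0+42:2])
```

```text
w13 [ 544.1 -102.9  -14.6]
10 [array([277.9, 229. ]), array([279.5, 262.3])]
15 [array([276.7, 232.6]), array([278.4, 266.7])]
20 [array([275.4, 236.4]), array([277.2, 271.3])]
25 [array([274. , 240.4]), array([275.9, 276.1])]
[254, 256, 258, 260, 262, 264, 266, 268, 270, 272, 274, 276, 278, 280, 282, 284, 286, 288, 290, 292, 294]
226 [102 102 102 103 102 102 102 102 102 102 103 103 103 102 102 102  99  95  98 106 124]
229 [103 102 103 102 103 102 101 102 103 102 103 103 102 103 103  98  97 111 131 144 152]
232 [101 102 102 102 102 102 103 102 102 102 102 103 103 101  98  97 121 143 153 156 158]
235 [102 103 102 103 102 102 102 102 101 102 101 102 102  99  96 122 146 155 158 156 154]
238 [103 102 102 102 102 102 101 102 101 102 102 104 102  97 125 150 157 154 153 153 154]
241 [124 105 101 102 102 101  97  96  96  97  93  87  94 129 150 153 152 153 155 157 158]
244 [144 112 103 102 102  92  79  79  78  77  51  21  91 146 150 152 156 157 159 160 159]
247 [144 138 123 106  97  81  78  78  78  70  24  25 108 150 154 157 157 159 159 157 157]
250 [137 136 135 132  99  79  79  78  77  43  1
[... 3785 characters left out ...]
8  77  51  17  30 105 145 152 155 156 156 154 154 154 155 157 156 154]
256 [ 78  79  78  78  63  20  18  45 129 150 156 157 156 154 154 155 155 156 155 154 155]
259 [ 78  79  77  75  35  18  20  63 140 155 157 155 155 153 153 155 156 154 154 155 156]
262 [ 79  79  76  51  16  20  21  55 143 157 155 154 153 153 155 155 154 154 155 155 154]
265 [ 78  78  70  27  19  19  22  52 144 156 154 153 154 155 156 154 154 157 156 155 157]
268 [ 79  76  38  17  19  18  19  41 141 153 153 154 154 155 153 156 154 155 155 159 159]
271 [ 78  62  18  19  20  20  20  33 136 152 153 154 155 154 154 156 155 155 158 159 157]
274 [ 71  26  16  22  19  21  20  29 119 153 154 154 153 156 156 156 157 158 159 157 152]
```

Image analysis shows the tips sat at about the ring's top edge, giving a shallow grip and a wedging force. The true tip offset is about 26.5 mm at this width, so I'll reopen and go about 11 mm lower.

servo_tool([
  [[0.02,0,0.02,0,0,0],[0,0,0,0,0,0],[0,0,0,0,0,0],[0,0,-0.06,0,0,0],[0,0,-0.08,0,0,0],[0,0,-0.08,0,0,0],[0,0,0,0,0,0],[0,0,0,0,0,0]],
], jaw=-0.3)

```text
t: 36.95
eef_pos: [542.7, -101.8, -22.6]
orientation: [-0.0, -0.0, 1.0, 0.0]
contact_force: [-0.2, -0.7, -0.4]
width: 55.3
grasp_force: 0.0
```

servo_tool([
  [[0,0,0,0,0,0],[0,0,0,0,0,0],[0,0,0,0,0,0],[0,0,0,0,0,0],[0,0,0,0,0,0],[0,0,0,0,0,0],[0,0,0,0,0,0],[0,0,0,0,0,0]],
], jaw=0.3)

```text
t: 37.95
eef_pos: [543.0, -101.9, -21.7]
orientation: [0.0, -0.0, 1.0, -0.0]
contact_force: [-2.1, 1.2, 5.7]
width: 45.7
grasp_force: 60.5
```

Run:
```python
from h import *
np.set_printoptions(precision=2,suppress=True)
o,c=snap('wrist','w15'); e=o['eef_pos']; print(o['t'],e,o['width'],o['contact_force'])
uv,p,s,t,q=bore(load('w15'),[543,-102,12],22); print(p,s,q,q-e)
```

```text
37.95 [ 542.99 -101.88  -21.74] 45.67552813162304 [-2.14  1.2   5.7 ]
[319.78 267.91] [  7   8  33  30 804] [ 543.48 -101.43   12.  ] [ 0.5   0.45 33.74]
```

servo_tool([
  [[0,0,0.5,0,0,0],[0,0.2,0.7,0,0,0],[0,0.8,0.5,0,0,0],[0,1,0,0,0,0],[0.04,1,0,0,0,0],[0.03,1,0,0,0,0],[0,1,0,0,0,0],[0,0.9,0,0,0,0]],
])

```text
t: 39.0
eef_pos: [546.1, 195.0, 62.6]
orientation: [0.0, -0.0, 1.0, 0.0]
contact_force: [0.9, -0.7, -0.3]
width: 46.0
grasp_force: 61.5
```

servo_tool([
  [[0,0.4,0,0,0,0],[0,0.2,0,0,0,0],[0,0,0,0,0,0],[0,0,0,0,0,0],[0,0,0,0,0,0],[0,0,0,0,0,0],[0,0,0,0,0,0],[0,0,0,0,0,0]],
])

```text
t: 40.0
eef_pos: [546.2, 223.1, 62.4]
orientation: [0.0, -0.0, 1.0, 0.0]
contact_force: [-0.6, 0.7, -1.4]
width: 45.6
grasp_force: 61.5
```

servo_tool([
  [[0,0.006,-0.08,0,0,0],[0,0,-0.08,0,0,0],[0,0,-0.06,0,0,0],[0,0,-0.05,0,0,0],[0,0,-0.05,0,0,0],[0,0,-0.04,0,0,0],[0,0,0,0,0,0],[0,0,0,0,0,0]],
])

```text
t: 41.0
eef_pos: [546.3, 223.5, 44.6]
orientation: [0.0, -0.0, 1.0, 0.0]
contact_force: [-0.1, 0.2, -0.8]
width: 45.7
grasp_force: 61.5
```

servo_tool([
  [[0,0,-0.06,0,0,0],[0,0,-0.06,0,0,0],[0,0,-0.06,0,0,0],[0,0,-0.06,0,0,0],[0,0,-0.06,0,0,0],[0,0,-0.04,0,0,0],[0,0,0,0,0,0],[0,0,0,0,0,0]],
])

```text
t: 42.0
eef_pos: [546.1, 223.4, 27.1]
orientation: [-0.0, -0.0, 1.0, -0.0]
contact_force: [0.8, -0.8, -1.0]
width: 45.6
grasp_force: 61.5
```

servo_tool([
  [[0,0,-0.02,0,0,0],[0,0,-0.02,0,0,0],[0,0,-0.02,0,0,0],[0,0,0,0,0,0],[0,0,0,0,0,0],[0,0,0,0,0,0],[0,0,0,0,0,0],[0,0,0,0,0,0]],
])

```text
t: 43.0
eef_pos: [546.2, 223.6, 24.4]
orientation: [-0.0, -0.0, 1.0, 0.0]
contact_force: [-0.6, -0.6, 1.7]
width: 45.5
grasp_force: 61.8
```

servo_tool([
  [[0,0,-0.02,0,0,0],[0,0,-0.02,0,0,0],[0,0,0,0,0,0],[0,0,0,0,0,0],[0,0,0,0,0,0],[0,0,0,0,0,0],[0,0,0,0,0,0],[0,0,0,0,0,0]],
])

```text
t: 44.0
eef_pos: [546.3, 223.5, 22.7]
orientation: [0.0, -0.0, 1.0, 0.0]
contact_force: [-1.4, -1.6, 5.1]
width: 45.8
grasp_force: 62.1
```

servo_tool([
  [[0,0,-0.02,0,0,0],[0,0,0,0,0,0],[0,0,0,0,0,0],[0,0,0,0,0,0],[0,0,0,0,0,0],[0,0,0,0,0,0],[0,0,0,0,0,0],[0,0,0,0,0,0]],
])

```text
t: 45.0
eef_pos: [546.4, 223.6, 22.4]
orientation: [0.0, -0.0, 1.0, 0.0]
contact_force: [-4.7, -1.3, 11.5]
width: 45.7
grasp_force: 62.7
```

servo_tool([
  [[0,0,-0.02,0,0,0],[0,0,0,0,0,0],[0,0,0,0,0,0],[0,0,0,0,0,0],[0,0,0,0,0,0],[0,0,0,0,0,0],[0,0,0,0,0,0],[0,0,0,0,0,0]],
])

```text
t: 46.0
eef_pos: [546.6, 223.6, 22.2]
orientation: [0.001, -0.0, 1.0, -0.0]
contact_force: [-7.2, -2.3, 17.4]
width: 45.8
grasp_force: 63.3
```

Middle ring is seated: force rose about 6 N over 0.2 mm, and its underside is at 44 mm, matching the wide ring's top. Next I'll release it and fetch the narrow ring.

servo_tool([
  [[0,0,0.02,0,0,0],[0,0,0,0,0,0],[0,0,0,0,0,0],[0,0,0.2,0,0,0],[0,0,0.5,0,0,0],[0,-0.3,0.3,0,0,0],[-0.2,-0.8,0,0,0,0],[-0.3,-1,0,0,0,0]],
], jaw=-0.3)

```text
t: 47.0
eef_pos: [521.2, 117.1, 72.1]
orientation: [0.001, -0.001, 1.0, -0.0]
contact_force: [0.4, -0.6, 0.0]
width: 55.8
grasp_force: 0.0
```

servo_tool([
  [[-0.26,-1,0,0,0,0],[0,-0.9,0,0,0,0],[0,-0.4,-0.3,0,0,0],[0,0,-0.4,0,0,0],[0,0,-0.2,0,0,0],[0,0,0,0,0,0],[0,0,0,0,0,0],[0,0,0,0,0,0]],
])

```text
t: 48.0
eef_pos: [508.7, 3.6, 27.2]
orientation: [0.001, -0.0, 1.0, -0.0]
contact_force: [-0.5, 0.8, -0.7]
width: 55.6
grasp_force: 0.0
```

Run:
```python
from h import *
np.set_printoptions(precision=2,suppress=True)
o,c=snap('wrist','w16'); e=o['eef_pos']; print(o['t'],e,o['dq'],o['width'])
uv,p,s,t,q=bore(load('w16'),[508.9,3.4,12],18); print(uv,p,s,q,q-e)
```

```text
48.0 [508.73   3.58  27.22] [-0.  0. -0.  0.  0. -0.] 55.57169471302065
[318.72 229.31] [317.79 229.24] [  4   7  26  24 487] [508.84   2.77  12.  ] [  0.12  -0.81 -15.22]
```

servo_tool([
  [[0,-0.024,-0.2,0,0,0],[0,0,-0.25,0,0,0],[0,0,-0.25,0,0,0],[0,0,-0.18,0,0,0],[0,0,-0.1,0,0,0],[0,0,0,0,0,0],[0,0,0,0,0,0],[0,0,0,0,0,0]],
], jaw=-0.1)

```text
t: 49.05
eef_pos: [508.3, 2.3, -22.4]
orientation: [0.0, -0.0, 1.0, 0.0]
contact_force: [-2.0, 0.5, 3.9]
width: 47.0
grasp_force: 2.2
```

servo_tool([
  [[0,0,0,0,0,0],[0,0,0,0,0,0],[0,0,0,0,0,0],[0,0,0,0,0,0],[0,0,0,0,0,0],[0,0,0,0,0,0],[0,0,0,0,0,0],[0,0,0,0,0,0]],
], jaw=0.5)

```text
t: 50.05
eef_pos: [509.9, 1.9, -20.6]
orientation: [0.002, -0.0, 1.0, -0.0]
contact_force: [-3.0, 0.2, 15.5]
width: 34.8
grasp_force: 64.0
```

Run:
```python
from h import *
np.set_printoptions(precision=2,suppress=True)
o,c=snap('wrist','w17'); e=o['eef_pos']; print(o['t'],e,o['width'],o['contact_force'])
uv,p,s,t,q=bore(load('w17'),[508.9,2.9,12],20); print(uv,p,s,q,q-e)
```

```text
50.05 [509.86   1.93 -20.64] 34.80962016350211 [-3.04  0.24 15.48]
[320.76 264.46] [322.62 262.59] [  3   0  38  36 943] [507.79   3.86  12.  ] [-2.06  1.93 32.64]
```

The tips just touched the bench, so I'll regrip about 3 mm higher to keep them above the ring's underside.

servo_tool([
  [[0,0,0.02,0,0,0],[0,0,0.02,0,0,0],[0,0,0.02,0,0,0],[0,0,0,0,0,0],[0,0,0,0,0,0],[0,0,0,0,0,0],[0,0,0,0,0,0],[0,0,0,0,0,0]],
], jaw=-0.1)

```text
t: 51.1
eef_pos: [508.2, 2.3, -19.6]
orientation: [0.0, -0.0, 1.0, 0.0]
contact_force: [0.4, 0.1, -0.4]
width: 46.8
grasp_force: 0.0
```

servo_tool([
  [[0,0,0,0,0,0],[0,0,0,0,0,0],[0,0,0,0,0,0],[0,0,0,0,0,0],[0,0,0,0,0,0],[0,0,0,0,0,0],[0,0,0,0,0,0],[0,0,0,0,0,0]],
], jaw=0.5)

```text
t: 52.1
eef_pos: [508.5, 2.2, -19.1]
orientation: [0.0, -0.0, 1.0, -0.0]
contact_force: [-1.3, -0.2, 5.1]
width: 34.6
grasp_force: 60.3
```

Run:
```python
from h import *
np.set_printoptions(precision=2,suppress=True)
o,c=snap('wrist','w18'); e=o['eef_pos']; print(o['t'],e,o['width'],o['contact_force'])
for f in ('w18','w17'):
  c=load(f)
  for r in (16,17,18,20):
    uv,p,s,t,q=bore(c,[508.9,2.9,12],r); print(r,uv,p,s,t,q-c['eef'])
```

```text
52.1 [508.53   2.24 -19.1 ] 34.61785865122014 [-1.26 -0.23  5.1 ]
16 [320.19 265.05] [320.46 265.21] [  0   0  33  32 807] 123.0 [ 0.47  0.81 31.1 ]
17 [320.19 265.05] [320.83 264.96] [  1   0  34  33 830] 124.0 [ 0.32  1.   31.1 ]
18 [320.19 265.05] [321.28 264.56] [  2   0  35  34 857] 125.0 [ 0.09  1.24 31.1 ]
20 [320.19 265.05] [322.37 263.67] [  4   0  37  36 924] 126.0 [-0.45  1.81 31.1 ]
16 [320.76 264.46] [320.83 264.19] [  0   0  33  32 814] 123.0 [-1.12  1.01 32.64]
17 [320.76 264.46] [321.01 263.9 ] [  0   0  35  33 847] 124.0 [-1.29  1.1  32.64]
18 [320.76 264.46] [321.46 263.51] [  1   0  36  34 872] 124.0 [-1.52  1.34 32.64]
20 [320.76 264.46] [322.62 262.59] [  3   0  38  36 943] 126.0 [-2.06  1.93 32.64]
```

servo_tool([
  [[0,0,0.5,0,0,0],[0,0.2,0.7,0,0,0],[0.16,0.8,0.5,0,0,0],[0.2,1,0,0,0,0],[0.2,1,0,0,0,0],[0.2,1,0,0,0,0],[0,0.3,0,0,0,0],[0,0.1,0,0,0,0]],
])

```text
t: 53.15
eef_pos: [545.7, 222.8, 64.9]
orientation: [-0.0, -0.001, 1.0, -0.0]
contact_force: [0.2, -0.1, -0.7]
width: 34.5
grasp_force: 60.0
```

servo_tool([
  [[0,0,0,0,0,0],[0,0,0,0,0,0],[0,0,0,0,0,0],[0,0,0,0,0,0],[0,0,0,0,0,0],[0,0,0,0,0,0],[0,0,0,0,0,0],[0,0,0,0,0,0]],
])

```text
t: 54.15
eef_pos: [546.2, 222.4, 65.4]
orientation: [0.0, -0.0, 1.0, 0.0]
contact_force: [-0.1, -0.8, -1.8]
width: 34.6
grasp_force: 60.0
```

Run:
```python
from h import *
np.set_printoptions(precision=2,suppress=True)
o,c=snap('wrist','w19'); e=o['eef_pos']; print(o['t'],e,o['width'],o['contact_force'])
c=load('w19')
for r in (17,19,21):
    uv,p,s,t,q=bore(c,e+[0.3,.4,31.1],r); print(r,uv,p,s,t,q-c['eef'])
```

```text
54.15 [546.17 222.39  65.42] 34.61357029356504 [-0.1  -0.84 -1.8 ]
17 [319.7  264.89] [320.14 271.76] [  1  12  34  21 392] 132.0 [ 4.43  0.64 31.1 ]
19 [319.7  264.89] [323.83 267.04] [  3   0  36  35 522] 133.0 [ 1.59  2.59 31.1 ]
21 [319.7  264.89] [325.5  265.12] [  5   0  38  37 593] 133.0 [ 0.44  3.46 31.1 ]
```

servo_tool([
  [[0,0.02,-0.08,0,0,0],[0,0,-0.08,0,0,0],[0,0,-0.06,0,0,0],[0,0,-0.06,0,0,0],[0,0,-0.06,0,0,0],[0,0,-0.06,0,0,0],[0,0,-0.06,0,0,0],[0,0,0,0,0,0]],
])

```text
t: 55.2
eef_pos: [546.1, 223.4, 42.1]
orientation: [-0.0, -0.0, 1.0, 0.0]
contact_force: [0.2, 0.5, -2.2]
width: 34.5
grasp_force: 59.9
```

servo_tool([
  [[0,0,-0.02,0,0,0],[0,0,-0.02,0,0,0],[0,0,0,0,0,0],[0,0,0,0,0,0],[0,0,0,0,0,0],[0,0,0,0,0,0],[0,0,0,0,0,0],[0,0,0,0,0,0]],
])

```text
t: 56.2
eef_pos: [546.3, 223.3, 40.5]
orientation: [0.0, -0.0, 1.0, 0.0]
contact_force: [-0.8, 2.2, 0.5]
width: 34.8
grasp_force: 60.2
```

servo_tool([
  [[0,0,-0.02,0,0,0],[0,0,-0.02,0,0,0],[0,0,-0.01,0,0,0],[0,0,0,0,0,0],[0,0,0,0,0,0],[0,0,0,0,0,0],[0,0,0,0,0,0],[0,0,0,0,0,0]],
])

```text
t: 57.2
eef_pos: [546.1, 223.3, 37.8]
orientation: [-0.0, -0.0, 1.0, 0.0]
contact_force: [-0.6, 0.6, 0.3]
width: 34.4
grasp_force: 60.1
```

servo_tool([
  [[0,0,-0.02,0,0,0],[0,0,0,0,0,0],[0,0,0,0,0,0],[0,0,0,0,0,0],[0,0,0,0,0,0],[0,0,0,0,0,0],[0,0,0,0,0,0],[0,0,0,0,0,0]],
])

```text
t: 58.2
eef_pos: [546.3, 223.4, 37.2]
orientation: [0.0, -0.0, 1.0, 0.0]
contact_force: [-1.7, 0.3, 4.5]
width: 34.3
grasp_force: 60.6
```

servo_tool([
  [[0,0,-0.02,0,0,0],[0,0,0,0,0,0],[0,0,0,0,0,0],[0,0,0,0,0,0],[0,0,0,0,0,0],[0,0,0,0,0,0],[0,0,0,0,0,0],[0,0,0,0,0,0]],
])

```text
t: 59.2
eef_pos: [546.4, 223.4, 37.1]
orientation: [0.0, -0.0, 1.0, 0.0]
contact_force: [-4.7, -0.8, 11.1]
width: 34.4
grasp_force: 61.3
```

servo_tool([
  [[0,0,-0.02,0,0,0],[0,0,0,0,0,0],[0,0,0,0,0,0],[0,0,0,0,0,0],[0,0,0,0,0,0],[0,0,0,0,0,0],[0,0,0,0,0,0],[0,0,0,0,0,0]],
])

```text
t: 60.2
eef_pos: [546.6, 223.4, 36.9]
orientation: [0.001, -0.0, 1.0, 0.0]
contact_force: [-7.8, -1.0, 18.8]
width: 34.8
grasp_force: 62.0
```

Narrow ring seated: 18.8 N, underside at 56 mm, exactly 12 mm above the middle ring's underside. I'll release and back off.

servo_tool([
  [[0,0,0.02,0,0,0],[0,0,0,0,0,0],[0,0,0,0,0,0],[0,0,0.2,0,0,0],[0,0,0.5,0,0,0],[0,0,0.5,0,0,0],[0.4,0,0.2,0,0,0],[0.3,0,0,0,0,0]],
], jaw=-0.1)

```text
t: 61.2
eef_pos: [582.8, 223.5, 108.1]
orientation: [0.001, -0.0, 1.0, 0.0]
contact_force: [-0.2, -0.0, -0.7]
width: 47.0
grasp_force: 0.0
```

Run:
```python
from h import *
np.set_printoptions(precision=1,suppress=True,linewidth=250)
o,c=snap('wrist','w20'); snap('side','s20'); print(o['t'],o['eef_pos'],o['width'],o['contact_force'])
c=load('w20');g=cv2.cvtColor(c['color'],cv2.COLOR_RGB2GRAY)
# expected rim edges of each ring's top circle, seat 27.5..28
for n,R,z in (('wide',29,44),('mid',24,56),('nar',19,68)):
    print(n,[proj(c,[547+R*a,223.6+R*b,z]) for a,b in ((-1,0),(0,-1),(0,1))])
u=int(round(proj(c,[547,223.6,60])[0])); print(u,'column',[(r,int(g[r,u])) for r in range(100,216,2)])
s=load('s20'); sg=cv2.cvtColor(s['color'],cv2.COLOR_RGB2GRAY)
for z in (10,28,44,56,68,74): print(z,[proj(s,[547,223.6,z]),])
u=int(round(proj(s,[547,223.6,40])[0])); print(u,[(r,int(sg[r,u])) for r in range(225,275)])
```

```text
61.2 [582.8 223.5 108.1] 46.976810988942695 [-0.2 -0.  -0.7]
wide [array([319.2, 126.7]), array([283.2, 163.7]), array([355.1, 163.8])]
mid [array([319.2, 134.6]), array([287.9, 166.6]), array([350.5, 166.7])]
nar [array([319.2, 143.4]), array([293. , 169.8]), array([345.3, 169.9])]
319 column [(100, 107), (102, 109), (104, 104), (106, 65), (108, 48), (110, 47), (112, 48), (114, 49), (116, 49), (118, 48), (120, 49), (122, 50), (124, 52), (126, 87), (128, 119), (130, 122), (132, 121), (134, 112), (136, 122), (138, 123), (140, 124), (142, 113), (144, 126), (146, 158), (148, 166), (150, 169), (152, 167), (154, 164), (156, 169), (158, 132), (160, 87), (162, 91), (164, 90), (166, 90), (168, 115), (170, 134), (172, 134), (174, 132), (176, 137), (178, 130), (180, 107), (182, 140), (184, 159), (186, 164), (188, 169), (190, 168), (192, 170), (194, 177), (196, 173), (198, 103), (200, 77), (202, 130), (204, 154), (206, 154), (208, 155), (210, 154), (212, 154), (214, 154)]
10 [array([346.6, 257.8])]
28 [array([346.7, 252.3])]
44 [array([346.8, 247.4])]
56 [array([346.9, 243.7])]
68 [array([347., 240.])]
74 [array([347. , 238.1])]
347 [(225, 210), (226, 211), (227, 209), (228, 210), (229, 210), (230, 210), (231, 210), (232, 210), (233, 210), (234, 210), (235, 210), (236, 221), (237, 221), (238, 192), (239, 219), (240, 227), (241, 227), (242, 211), (243, 215), (244, 222), (245, 235), (246, 235), (247, 233), (248, 226), (249, 226), (250, 238), (251, 237), (252, 235), (253, 226), (254, 226), (255, 242), (256, 238), (257, 233), (258, 233), (259, 227), (260, 132), (261, 97), (262, 96), (263, 97), (264, 98), (265, 96), (266, 98), (267, 97), (268, 97), (269, 114), (270, 122), (271, 106), (272, 140), (273, 206), (274, 209)]
```

All three rim edges appear within 1 px of where a fully seated stack should be (126, 134 and 143, against predictions of 126.7, 134.6 and 143.4). I'll hand the job in.

```bash
python3 -c "
from plant import bot
print(bot.job_done())"
```

```text
the job is handed in; nothing more can be done
None
```

I threaded the rings onto the arbor wide, middle, narrow and pushed each one home at no more than about 22 N as read at the end of each move; the job was handed in at about 61 s, and no verdict was returned.

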